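Scoop a heaped measure of rollers and strike it off level

ROBOT

A 6-joint arm with a two-finger parallel gripper is mounted at the origin on a cart in front of the work surface, level with it; the furniture and walls round the work are solid. World frame = base frame: x ahead of the robot, y to its left, z up, the work surface at z = 0. Lengths are in m, angles in degrees, forces in N, time in s.
With the tool pointing down it reaches from about 0.35 to 0.875 m from the base axis. Payload 4.2 kg.
Tool frame: the origin (TCP) lies at the centre of the arm's flange, where the gripper is bolted on; the fingertips stand 182 mm ahead of it and the grasp point (between the pads) lies 164 mm ahead of it (r.nose_length is the distance from the TCP to the fingertips, in m); z points along the fingers, y is the line along which they close (so a half turn about z gives the same grasp; the last joint's range is limited). The gripper opens to 87 mm and grips with 3 to 60 N. Pads are 19 mm wide; open, the fingers measure 117 mm over their backs; the gripper's body (75 mm by 190 mm) begins 51 mm behind the grasp point.
Start: joints at [87.869, 22.042, 0.453, 0, -68.411, -14.817], TCP at [0.182, 0.598, 0.405] pointing down, gripper open.
Joint ranges: [-179.83, 179.83], [-69.29, 118.12], [-61.27, 80.66], [-181.25, 117.63], [-171.15, -9.14], [-177.46, 177.46]. Speed limits (degrees/s): [159.86, 159.86, 180, 180, 180, 180].

INTERFACE

Orientations are given as a 3x3 rotation matrix whose columns are the frame's x, y, z axes.
In Python, from station import r, vision gives the robot as it stands. The module is installed in compiled form; this text tells all that it offers.
- The arm moves only by the shell command python3 -m creep 'ROWS'. ROWS is JSON, a list of rows, each a list of 7 numbers: the opening, from -1 (shut) to 1 (fully open), then the shift along the tool's x, y, z in mm, then the turn, a rotation vector about the tool's x, y, z in degrees. A call has 1 to 8 rows; each row is the pose to reach, as a shift and turn from the pose commanded when the call began, along the tool's axes at that moment; what a row does not reach only later rows make up. A row lasts 1/12 s, in which the tool goes at most 41.7 mm and 7.16 degrees, less where a joint would pass 70% of its speed; a pose out of reach is approached as far as the arm can. A call with a gripper value outside its range is refused whole. The fingers move at their own pace and stop on an object; the grip force is fixed at half the most. Time passes only in rows, so rows that repeat a pose let the fingers close. It gives the time, the measured TCP pose, the force, the opening and the grip force at its end, in the units of the state.
- r.sense(): the state, without advancing time (a new reading comes with each control period).
- vision.capture(name): name is "scene" or "top"; returns (picture, depth): 384x512x3 uint8, red, green, blue; 384x512 float32, m along the optical axis (not along the pixel's ray), 0 where there is no reading.
- vision.camera_model(name): a dict with "vertical_fov" (degrees; the focal length in pixels is half the picture's height over the tangent of half this angle, whatever the lens; pixels are square), "cx", "cy" (the principal point, pixels), "distortion" ([k1, k2, p1, p2, k3] as OpenCV has them; the pictures are not rectified), "extrinsics" (4x4, takes a point from camera to world coordinates). Camera axes: x right, y down, z forward; pixel columns grow to the right and rows downward; lengths in m; the calibration is good to about 2 mm. A picture is of the moment at which its call begins. camera_model takes no time and is no camera call.
- r.finish_job(): hands the job in; it is judged then, once.
Trained networks look in the newest picture that a camera, given by its name, has taken for a name from the list of things; names that differ only in an ending like _2 or _b are one class to them, and where a whole thing is asked for, a point or a joint stands for the part that bears it (a point fixed in the world has none). Each returns a list of dicts, best first, with "conf" (0 to 1); they miss things now and then, are a little off and sometimes report something else, mostly with a low value. They report only what shows in the picture. A call takes as long as a camera call. They do not tell look-alikes from the thing itself.
- vision.find_in(camera, thing): "uv" ([column, row] in pixels, amid what is visible of it).
- vision.cut_out(camera, thing): "region" (384x512 bool, what is visible of it) and "uv" ([column, row] in pixels, amid what is visible of it).
The state is a dict: "time_s": time; "joints": joint angles; "joint_velocities": joint speeds; "effort": joint torques, N m; "tcp_pos": TCP position; "ee_rot": TCP orientation; "wrist_force": force on the tool from outside, world axes, zero at the start; "moment": the same for the moment, N m; "gripper_width": opening from 0.0 (shut) to 1.0 (fully open); "gripper_force": force on a finger pad.
Only numpy, scipy, OpenCV 4.12 (cv2) and the standard library are available. Lean on these libraries where they do the work, as an engineer would, in place of code of your own. Each camera call takes 0.05 s, during which the arm holds its last target. There are 200 camera calls.

TASK

Push the scoop under the white rollers piled at the low end of the blue stock bin and lift out a heaped scoopful. Draw it level, sideways out of the bin through the gap under the steel strike plate, so that the plate strikes off every roller lying on top of the bottom row and they drop back into the bin. Set the scoop, filled with one level row of three rollers, down in the middle of the green mat and let go, with all other rollers in the bin and the hex keys, marker and gauge left where they are.

Things in the scene. Friction and masses are not known exactly. Their poses are not given: they have to be found in the camera images.
- stock_bin: Fixed blue metal stock bin, 270 long (x) x 117 wide (y) mm. On rubber feet; origin under its middle, 8.5 mm above the bench; x along it away from the robot, z up; heights from here. Inside width 109. Flat floor, sloping down by 12 degrees towards +x; near end (-x) open, no wall stands above the floor there. Side walls' tops level at z = 97; far wall's top 140 mm, its inner face at x = +120 mm.
- bin_foot (a point): middle of the low end of the bin's sloping floor, at the foot of the far wall: (120, 0, 8) mm in the bin's frame. From here the floor rises 0.2126 mm per mm towards -x, to 62 mm at the near end (x = -137 mm)
- strike_plate: Fixed level steel plate on the bin, same origin and axes as stock_bin: 4 mm thick, 30 mm tall, along x from +5 to +148 mm, above the far half of the bin's left-hand (+y) wall at y = +62 mm. Lower edge at z = 151, upper at 181 mm, so a 54 mm high gap is open over the wall (97 mm). Carried by a dark post (16x26 mm, top at z = 184) at x = +140 mm, behind the far wall; near end free.
- plate_edge (a point): middle of the strike plate's lower edge: (76.5, 62, 151) mm in the bin's frame
- scoop: Loose steel scoop, orange handle, 0.2 to 0.33 kg. Origin: underside, near mid-pocket; x to its mouth, z up. Floor 3 mm; pocket from x = -41 to +38.5, 94 wide; side walls 20 high, 99 wide outside; back wall 55 high at x = -42.5; at the mouth a ramp from the thin front edge (x = +67) up to an 8 high sill (x = +38.5). A level row of three rollers lying across it fills it; their tops are 29 mm above its underside.
- scoop_grip (a point): middle of the scoop's orange handle, (-105, 0, 66) mm in the scoop's frame: an upright block 44 mm long (x), 22 mm thick (y), 44 mm tall (z 44 to 88 mm), to be gripped across its thickness; behind the back wall, nothing above it. At the start the scoop stands empty on the green mat, mouth roughly away from the robot
- slot0 (a point): where the centre of the rear roller of a level row lies: (-27.5, 0, 16) mm in the scoop's frame
- slot1 (a point): the same for the middle roller: (-0.5, 0, 16) mm
- slot2 (a point): the same for the front roller: (26.5, 0, 16) mm
- kit_mat: Fixed thin green mat lying on the open flat tool wallet, its top 11 mm above the bench, 230 (x) x 170 (y) x 4 mm. Origin: under its middle; x away from the robot, z up
- mat_mark (a point): point on the mat's top, 25 mm beyond its middle, where the scoop's origin belongs
- roller0: White slippery spacer roller, 26 mm diameter, 78 mm long over its domed ends, two blue bands, 40 g. Origin at its centre, axis along its own y. Five lie side by side across the bin's floor from the far wall on, three on top. All are alike, any three will do. Pushed on hard against the far wall the pile jams: with the scoop's front edge about 25 mm short of it, four are aboard.
- roller1: White slippery spacer roller, 26 mm diameter, 78 mm long over its domed ends, two blue bands, 40 g. Origin at its centre, axis along its own y. Like roller0, in the same pile.
- roller2: White slippery spacer roller, 26 mm diameter, 78 mm long over its domed ends, two blue bands, 40 g. Origin at its centre, axis along its own y. Like roller0, in the same pile.
- roller3: White slippery spacer roller, 26 mm diameter, 78 mm long over its domed ends, two blue bands, 40 g. Origin at its centre, axis along its own y. Like roller0, in the same pile.
- roller4: White slippery spacer roller, 26 mm diameter, 78 mm long over its domed ends, two blue bands, 40 g. Origin at its centre, axis along its own y. Like roller0, in the same pile.
- roller5: White slippery spacer roller, 26 mm diameter, 78 mm long over its domed ends, two blue bands, 40 g. Origin at its centre, axis along its own y. Like roller0, in the same pile.
- roller6: White slippery spacer roller, 26 mm diameter, 78 mm long over its domed ends, two blue bands, 40 g. Origin at its centre, axis along its own y. Like roller0, in the same pile.
- roller7: White slippery spacer roller, 26 mm diameter, 78 mm long over its domed ends, two blue bands, 40 g. Origin at its centre, axis along its own y. Like roller0, in the same pile.
- hex_keys: Bystander: red hex-key holder, 22x86x28 mm, lying on the bench.
- marker: Bystander: white marker pen with a blue cap, 138 mm long, lying on the bench.
- gauge_loose: Bystander: loose black round pressure gauge, 87x64x29 mm, lying face up on the bench.
Mind the look-alikes: they are no part of the job. Leave any purple look-alike of the roller5 alone.

How it is judged:
By the outcome, as a careful person would: the job done as asked, in the order asked, and still so for the second after the job is handed in, with the robot touching nothing.
It also fails if it takes over 58 s, if anything falls off the work surface, if the arm or the gripper's body presses on something with over 40 N, if the wrist force passes 120 N, or if a joint passes its speed limit or range.

## Working session

There is one attempt and no reset: what is moved stays moved. The work goes in short steps, Python scripts to look and compute and a shell command to move; the robot and the scene stay as the last step left them, time stands still between calls to the robot, and variables do not carry over. Pictures are saved under pics/ and viewed, at most 10 in all, crops included, and the job is handed in when it is done.

```bash
mkdir -p pics
cat > h.py <<'E'
import numpy as np, cv2
from station import r, vision
def cam(n):
    m=vision.camera_model(n); f=192/np.tan(np.radians(m["vertical_fov"])/2)
    K=np.array([[f,0,m["cx"]],[0,f,m["cy"]],[0,0,1.]]); return K,np.array(m["distortion"],float),np.array(m["extrinsics"],float)
def cloud(n,depth):
    K,D,E=cam(n); v,u=np.mgrid[0:384,0:512]
    p=cv2.undistortPoints(np.stack([u,v],-1).reshape(-1,1,2).astype(float),K,D).reshape(384,512,2)
    P=np.concatenate([p*depth[...,None],depth[...,None]],-1)
    W=P@E[:3,:3].T+E[:3,3]; W[depth<=0]=np.nan; return W
def proj(n,X):
    K,D,E=cam(n); R=E[:3,:3].T; t=-R@E[:3,3]
    return cv2.projectPoints(np.asarray(X,float).reshape(-1,1,3),cv2.Rodrigues(R)[0],t,K,D)[0].reshape(-1,2)
def save(name,img): cv2.imwrite("pics/"+name,cv2.cvtColor(img,cv2.COLOR_RGB2BGR))
E
python3 - <<'E'
from h import *
np.set_printoptions(precision=3,suppress=True)
for n in("scene","top"):
    im,d=vision.capture(n); np.savez(n+"0.npz",im=im,d=d); save(n+"0.png",im)
    W=cloud(n,d); print(n,cam(n)[2][:3,3],cam(n)[2][:3,2])
    for t in("stock_bin","strike_plate","scoop","scoop_grip","kit_mat","roller0"):
        for o in vision.cut_out(n,t)[:8 if t=="roller0" else 2]:
            P=W[o["region"]]; P=P[~np.isnan(P[:,0])]
            print(t,round(o["conf"],2),np.round(o["uv"]),len(P),np.median(P,0) if len(P) else "",np.percentile(P,[3,97],axis=0).ravel() if len(P) else "")
s=r.sense(); print(s)
E
```

```text
scene [0.238 0.659 0.799] [ 0.351 -0.685 -0.638]
stock_bin 0.7 [204. 204.] 91 [ 0.75  -0.023  0.068] [ 0.73  -0.047  0.053  0.774  0.008  0.085]
stock_bin 0.68 [238. 222.] 4629 [0.626 0.    0.066] [ 0.513 -0.081  0.012  0.776  0.036  0.123]
strike_plate 0.63 [331. 226.] 232 [ 0.397 -0.179  0.012] [ 0.373 -0.245 -0.001  0.419 -0.121  0.017]
strike_plate 0.56 [179. 194.] 956 [0.787 0.04  0.158] [0.667 0.027 0.002 0.807 0.055 0.191]
scoop 0.61 [221. 285.] 1873 [0.577 0.188 0.017] [0.464 0.123 0.01  0.645 0.227 0.098]
scoop_grip 0.66 [221. 286.] 1846 [0.576 0.188 0.018] [0.463 0.123 0.01  0.643 0.226 0.098]
kit_mat 0.81 [233. 294.] 3047 [0.535 0.189 0.01 ] [0.459 0.084 0.007 0.679 0.249 0.013]
roller0 0.6 [208. 210.] 66 [ 0.724 -0.019  0.074] [ 0.718 -0.039  0.07   0.735 -0.     0.076]
roller0 0.6 [333. 176.] 118 [ 0.466 -0.413  0.021] [ 0.436 -0.427  0.01   0.498 -0.4    0.027]
roller0 0.5 [230. 214.] 125 [ 0.655 -0.033  0.063] [ 0.646 -0.067  0.041  0.675 -0.008  0.069]
roller0 0.49 [224. 214.] 68 [ 0.682 -0.033  0.059] [ 0.675 -0.053  0.054  0.691 -0.012  0.063]
roller0 0.46 [204. 205
[... 1088 characters left out ...]
0.728 -0.019  0.071] [ 0.718 -0.058  0.06   0.744  0.011  0.078]
roller0 0.5 [240. 133.] 179 [ 0.753 -0.019  0.067] [ 0.745 -0.056  0.059  0.763  0.012  0.072]
{'time_s': 0.7, 'joints': array([ 87.87 ,  22.039,   0.453,   0.001, -68.41 , -14.819]), 'joint_velocities': array([-0.012,  0.01 , -0.021,  0.03 , -0.053,  0.   ]), 'effort': array([  0.   , -39.033,  18.759,   4.223,   0.016,  -0.   ]), 'tcp_pos': array([0.182, 0.598, 0.405]), 'ee_rot': array([[ 0.957, -0.292,  0.   ],
       [-0.292, -0.957,  0.   ],
       [-0.   , -0.   , -1.   ]]), 'wrist_force': array([ 0.543,  0.002, -0.821]), 'moment': array([-0.002,  0.009,  0.026]), 'gripper_force': 0.0, 'gripper_width': 0.9982589833722277}
```

Run:
```python
from h import *
a=cv2.imread("pics/top0.png")[70:270,110:330]; b=cv2.imread("pics/scene0.png")[120:340,110:330]
cv2.imwrite("pics/v1.png",np.hstack([cv2.resize(a,(400,364)),cv2.resize(b,(364,364))]))
```

```text
(no output)
```

View pics/v1.png

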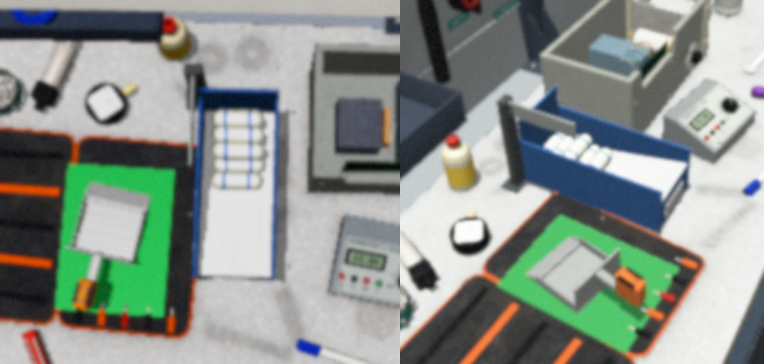

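The view shows the scoop on the green mat (top image about 168,193), its mouth facing away and turned slightly. The bin is to its right at about 241,184, with the plate on the bin's left wall at its far end. Next I'll fit the poses.

```bash
cat > fit.py <<'E'
from h import *
from scipy.optimize import least_squares
np.set_printoptions(precision=4,suppress=True)
def data(tag="0"):
    out=[]
    for n in("scene","top"):
        z=np.load(n+tag+".npz"); W=cloud(n,z["d"]); hsv=cv2.cvtColor(z["im"],cv2.COLOR_RGB2HSV)
        out.append((n,W,hsv))
    return out
if __name__=="__main__":
  for n,W,h in data():
    H,S,V=[h[...,i].astype(int) for i in range(3)]
    ok=~np.isnan(W[...,0])
    box=lambda x0,x1,y0,y1,z0,z1:ok&(W[...,0]>x0)&(W[...,0]<x1)&(W[...,1]>y0)&(W[...,1]<y1)&(W[...,2]>z0)&(W[...,2]<z1)
    print("==",n)
    blue=(H>100)&(H<125)&(S>120)
    for lo,hi in((.098,.112),(.14,.155)):
        P=W[blue&box(.45,.85,-.12,.08,lo,hi)]
        for nm,q in(("L",P[P[:,1]>0]),("R",P[P[:,1]<-.05])):
            if len(q)>8: print("wall",lo,nm,len(q),"yfit",np.polyfit(q[:,0]-.65,q[:,1],1),"x",q[:,0].min(),q[:,0].max(),"zmed",np.median(q[:,2]))
        print("all x pct",np.percentile(P,[2,50,98],axis=0).ravel(), len(P))
    P=W[box(.45,.70,-.07,.03,.02,.09)&(S<40)&(V>150)]
    P=W[box(.53,.64,-.06,.02,.02,.09)&~blue]; print("floor fit",np.linalg.lstsq(np.c_[P[:,0]-.65,P[:,1],np.ones(len(P))],P[:,2],rcond=None)[0],len(P))
    P=W[box(.62,.88,0.0,.1,.155,.2)]; 
    if len(P)>8: print("plate",len(P),"yfit",np.polyfit(P[:,0]-.75,P[:,1],1),np.percentile(P,[2,50,98],axis=0).ravel())
    g=(H>45)&(H<85)&(S>100)&box(.42,.75,.05,.3,-.01,.03); P=W[g]
    print("mat",cv2.minAreaRect((P[:,:2]*1000).astype(np.float32)),np.median(P[:,2]))
    o=(H<18)&(S>130)&box(.42,.7,.08,.26,.04,.12); P=W[o]; 
    T=P[P[:,2]>.09]; print("handle",len(P),P.mean(0),"top",len(T),T.mean(0),cv2.minAreaRect((T[:,:2]*1000).astype(np.float32)))
    b=~o&~((H>45)&(H<85)&(S>100))&box(.46,.7,.08,.26,.055,.075); P=W[b]; print("back",len(P),P.mean(0),np.percentile(P,[2,98],axis=0).ravel(), "xfit",np.polyfit(P[:,1]-.18,P[:,0],1))
    b=~((H>45)&(H<85)&(S>80))&box(.45,.7,.08,.26,.013,.075)&(S<70); P=W[b]; print("scoop",len(P),cv2.minAreaRect((P[:,:2]*1000).astype(np.float32)))
    m=box(.62,.80,-.08,.035,.03,.15)&(S<60)&(V>120); print("roller tops",np.percentile(W[m],[1,99],axis=0).ravel())
E
python3 fit.py
```

```text
== scene
wall 0.098 L 124 yfit [-0.0533  0.0325] x 0.5151536922395747 0.7800919367927668 zmed 0.10153913771239065
wall 0.098 R 135 yfit [ 0.0211 -0.077 ] x 0.5134675378564649 0.776556428526443 zmed 0.10171293247661217
all x pct [ 0.5186 -0.0807  0.0982  0.6758 -0.0579  0.1016  0.7758  0.0361  0.11  ] 265
wall 0.14 R 11 yfit [ 0.3622 -0.1087] x 0.7722944412124925 0.7757945798384175 zmed 0.1438240452747408
all x pct [ 0.7721 -0.0745  0.1403  0.7745 -0.0564  0.1419  0.7758 -0.0253  0.1462] 17
floor fit [-0.2124  0.007   0.0426] 398
plate 543 yfit [0.2064 0.0462] [0.6623 0.0323 0.1584 0.7509 0.0398 0.1772 0.8424 0.0971 0.1939]
mat ((569.759033203125, 163.28399658203125), (177.87245178222656, 238.02761840820312), 87.89048767089844) 0.010058989693719211
handle 277 [0.4781 0.2023 0.0881] top 158 [0.4793 0.1992 0.0969] ((480.30328369140625, 197.71182250976562), (20.462207794189453, 41.82307815551758), 76.76886749267578)
back 220 [0.5295 0.1879 0.062 ] [0.4624 0.1382 0.0554 0.5514 0.2292 0.0685] xfit [-0.049   0.5299]
scoop 1071 ((553.1521606445312, 172.22613525390625), (208.3881378173828, 12
[... 700 characters left out ...]
oor fit [-0.2137 -0.0003  0.0414] 1140
plate 277 yfit [0.293  0.0425] [0.6644 0.0259 0.1595 0.7865 0.0389 0.1857 0.8747 0.0994 0.1939]
mat ((569.7430419921875, 165.95101928710938), (179.3505401611328, 239.04592895507812), 87.61981964111328) 0.009182775697362922
handle 123 [0.4812 0.193  0.0939] top 105 [0.4813 0.1941 0.0966] ((481.1715087890625, 194.58982849121094), (18.849109649658203, 42.004947662353516), 79.82136535644531)
back 140 [0.5262 0.1854 0.0633] [0.4719 0.1425 0.057  0.5526 0.2216 0.0724] xfit [0.0362 0.526 ]
scoop 818 ((570.057861328125, 186.26223754882812), (138.54739379882812, 242.12257385253906), 87.88335418701172)
roller tops [ 0.6212 -0.0764  0.031   0.7793  0.0272  0.1435]
```

```bash
cat > icp.py <<'E'
from fit import *
def dist(P,boxes):
    D=[]
    for b in boxes:
        c=np.array([(b[0]+b[1])/2,(b[2]+b[3])/2,(b[4]+b[5])/2]); h=np.array([b[1]-b[0],b[3]-b[2],b[5]-b[4]])/2
        q=P-c
        if len(b)>6: a=np.radians(b[6]); q=np.c_[q[:,0]*np.cos(a)-q[:,2]*np.sin(a),q[:,1],q[:,0]*np.sin(a)+q[:,2]*np.cos(a)]
        q=np.abs(q)-h
        D.append(np.linalg.norm(np.maximum(q,0),axis=1)+np.abs(np.minimum(q.max(1),0)))
    return np.min(D,0)
def fit(P,boxes,x0,s=2.):
    def loc(x): 
        c,n=np.cos(x[2]),np.sin(x[2]); q=P*1000-np.array([x[0],x[1],x[3]]); return np.c_[c*q[:,0]+n*q[:,1],-n*q[:,0]+c*q[:,1],q[:,2]]
    f=lambda x:np.r_[dist(loc(x),boxes),(x[3]-x0[3])*3]
    z=least_squares(f,x0,loss="soft_l1",f_scale=s,x_scale=[1,1,.01,1],diff_step=1e-4)
    x=z.x.copy(); x[2]=np.degrees(x[2]); return x,np.median(f(z.x))
SC=[(-44,38.5,-49.5,49.5,0,3),(-44,38.5,-49.5,-47,0,20),(-44,38.5,47,49.5,0,20),(-44,-41,-49.5,49.5,0,55),(-127,-83,-11,11,44,88),(38,67.5,-49.5,49.5,2.5,4.5,15.7)]
BIN=[(-137,133,54.5,58.5,10,97),(-137,133,-58.5,-54.5,10,97),(120,124,-58.5,58.5,0,140),(-138,120,-54.5,54.5,34,35,12),(5,148,60,64,151,181)]
def masks(W,h):
    H,S,V=[h[...,i].astype(int) for i in range(3)]; ok=~np.isnan(W[...,0])
    box=lambda x0,x1,y0,y1,z0,z1:ok&(W[...,0]>x0)&(W[...,0]<x1)&(W[...,1]>y0)&(W[...,1]<y1)&(W[...,2]>z0)&(W[...,2]<z1)
    return H,S,V,box
if __name__=="__main__":
  for n,W,h in data():
    H,S,V,box=masks(W,h); green=(H>45)&(H<85)&(S>70); blue=(H>100)&(H<125)&(S>120)
    o=(H<18)&(S>130)
    m=~green&((box(.5,.7,.11,.245,.012,.08)&(S<60))|(o&box(.42,.56,.1,.26,.055,.12)))
    print(n,"scoop",m.sum(),*fit(W[m],SC,[585,182,-.15,10]))
    m=(blue&box(.5,.83,-.1,.06,.02,.2))|(box(.53,.625,-.06,.015,.02,.1)&~blue)|box(.64,.78,.02,.06,.155,.2)
    print(n,"bin",m.sum(),*fit(W[m],BIN,[652,-23,0,7.5]))
E
python3 icp.py
```

```text
scene scoop 1515 [584.192  174.0381 -11.8263  10.452 ] 0.6454776787707459
scene bin 3542 [650.9767 -24.2514  -0.0875   9.4094] 0.7674988916906358
top scoop 1063 [585.2042 174.4427 -12.5995  12.6163] 0.8333618664188275
top bin 1800 [652.0224 -23.2033  -0.2547   8.6722] 0.7904787491510064
```

```bash
cat > go.py <<'E'
from h import *
from scipy.spatial.transform import Rotation as Ro
np.set_printoptions(precision=2,suppress=True)
def Rt(yaw,pitch=0): # scoop-style frame (x mouth, z up; pitch>0 mouth down) -> tool rotation (x along mouth, z down)
    return (Ro.from_euler("z",yaw,degrees=True)*Ro.from_euler("y",pitch,degrees=True)).as_matrix()@np.diag([1.,-1,-1])
def delta(pos,Rw):
    s=r.sense(); R0=np.array(s["ee_rot"]); p0=np.array(s["tcp_pos"])*1000
    print("t %.2f"%s["time_s"],"shift",R0.T@(np.array(pos)-p0),"turn",Ro.from_matrix(R0.T@Rw).as_rotvec(degrees=True),"| tcp",p0,"F",s["wrist_force"],"w",s["gripper_width"])
E
python3 - <<'E'
from go import *
delta([482,196.4,331],Rt(-12.2)); delta([482,196.4,241],Rt(-12.2))
E
```

```text
t 0.70 shift [403.86 296.6   73.76] turn [-0.    0.   -4.75] | tcp [182.14 597.84 404.78] F [ 0.54  0.   -0.82] w 0.9982589833722277
t 0.70 shift [403.86 296.6  163.76] turn [-0.    0.   -4.75] | tcp [182.14 597.84 404.78] F [ 0.54  0.   -0.82] w 0.9982589833722277
```

```bash
python3 -m creep '[[1,150,110,25,0,0,-4.8],[1,300,220,50,0,0,-4.8],[1,404,296.6,73.8,0,0,-4.8],[1,404,296.6,73.8,0,0,-4.8],[1,404,296.6,73.8,0,0,-4.8],[1,404,296.6,73.8,0,0,-4.8],[1,404,296.6,73.8,0,0,-4.8],[1,404,296.6,73.8,0,0,-4.8]]'
python3 -m creep '[[1,150,110,25,0,0,0],[1,150,110,25,0,0,0],[1,150,110,25,0,0,0],[1,150,110,25,0,0,0],[1,150,110,25,0,0,0],[1,150,110,25,0,0,0]]'
python3 - <<'E'
from go import *
delta([482,196.4,331],Rt(-12.2)); delta([482,196.4,241],Rt(-12.2))
E
```

```text
time_s: 1.37
tcp_pos: [0.3803, 0.3319, 0.3568]
ee_rot: [[0.978, -0.21, 0.001], [-0.21, -0.978, 0.001], [0.0, -0.001, -1.0]]
wrist_force: [0.7, -0.1, -0.1]
gripper_width: 0.996
gripper_force: 0.0
time_s: 1.87
tcp_pos: [0.5051, 0.1915, 0.3307]
ee_rot: [[0.976, -0.216, -0.001], [-0.216, -0.976, -0.001], [-0.001, 0.001, -1.0]]
wrist_force: [-0.1, 0.9, -0.6]
gripper_width: 0.997
gripper_force: 0.0
t 1.87 shift [-23.61   0.21  -0.29] turn [ 0.08  0.04 -0.26] | tcp [505.1  191.51 330.69] F [-0.07  0.86 -0.55] w 0.9968127802807172
t 1.87 shift [-23.55   0.08  89.71] turn [ 0.08  0.04 -0.26] | tcp [505.1  191.51 330.69] F [-0.07  0.86 -0.55] w 0.9968127802807172
```

```bash
python3 -m creep '[[1,-23.5,0,0,0,0,0],[1,-23.5,0,0,0,0,0],[1,-23.5,0,30,0,0,0],[1,-23.5,0,60,0,0,0],[1,-23.5,0,85,0,0,0],[1,-23.5,0,89.7,0,0,0],[1,-23.5,0,89.7,0,0,0],[1,-23.5,0,89.7,0,0,0]]'
python3 - <<'E'
from go import *
delta([482,196.4,241],Rt(-12.2))
for n in("scene","top"):
    im,d=vision.capture(n); save(n+"1.png",im)
a=cv2.imread("pics/top1.png")[130:270,110:250]; b=cv2.imread("pics/scene1.png")[210:350,160:300]
cv2.imwrite("pics/v2.png",np.hstack([cv2.resize(a,(400,400)),cv2.resize(b,(400,400))]))
E
```

```text
time_s: 2.53
tcp_pos: [0.4806, 0.2002, 0.2429]
ee_rot: [[0.978, -0.209, 0.002], [-0.209, -0.978, 0.001], [0.001, -0.001, -1.0]]
wrist_force: [-0.4, -0.4, 0.5]
gripper_width: 1.001
gripper_force: 0.0
t 2.53 shift [2.18 3.45 1.92] turn [-0.05 -0.08  0.12] | tcp [480.59 200.23 242.92] F [-0.38 -0.37  0.55] w 1.0007181476602967
```

View pics/v2.png

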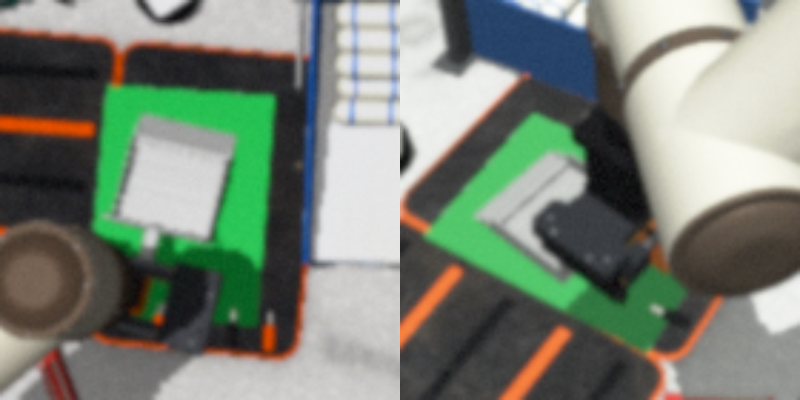

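The fingers straddle the orange handle, which shows between them at about (150,300) in the left half. I'll correct by about 3 mm and close.

```bash
python3 -m creep '[[1,2.2,3.4,2,0,0,0],[1,2.2,3.4,2,0,0,0],[-1,2.2,3.4,2,0,0,0],[-1,2.2,3.4,2,0,0,0],[-1,2.2,3.4,2,0,0,0],[-1,2.2,3.4,2,0,0,0],[-1,2.2,3.4,2,0,0,0],[-1,2.2,3.4,2,0,0,0]]' ; python3 -m creep '[[-1,0,0,0,0,0,0],[-1,0,0,0,0,0,0],[-1,0,0,0,0,0,0],[-1,0,0,0,0,0,0]]' ;python3 - <<'E'
from go import *
delta([482,196.4,241],Rt(-12.2))
E
```

```text
time_s: 3.3
tcp_pos: [0.4816, 0.1957, 0.2399]
ee_rot: [[0.978, -0.21, -0.0], [-0.21, -0.978, -0.0], [-0.0, 0.0, -1.0]]
wrist_force: [0.1, -1.0, 0.1]
gripper_width: 0.631
gripper_force: 0.0
time_s: 3.63
tcp_pos: [0.4816, 0.1957, 0.2399]
ee_rot: [[0.978, -0.21, -0.0], [-0.21, -0.978, -0.0], [-0.0, 0.0, -1.0]]
wrist_force: [-0.4, 1.4, 0.4]
gripper_width: 0.326
gripper_force: 0.0
t 3.63 shift [ 0.28 -0.76 -1.1 ] turn [0.   0.   0.06] | tcp [481.57 195.72 239.9 ] F [-0.41  1.37  0.43] w 0.3259372969864922
```

```bash
python3 -m creep '[[-1,0,0,0,0,0,0],[-1,0,0,0,0,0,0],[-1,0,0,0,0,0,0],[-1,0,0,0,0,0,0],[-1,0,0,0,0,0,0]]' 
python3 -m creep '[[-1,0,0,-10,0,0,0],[-1,0,0,-20,0,0,0],[-1,0,0,-20,0,0,0],[-1,0,0,-20,0,0,0]]';python3 - <<'E'
from go import *
delta([482,196.4,241],Rt(-12.2))
E
```

```text
time_s: 4.05
tcp_pos: [0.4816, 0.1957, 0.2399]
ee_rot: [[0.978, -0.21, 0.0], [-0.21, -0.978, 0.0], [0.0, -0.0, -1.0]]
wrist_force: [1.2, 0.6, -0.7]
gripper_width: 0.248
gripper_force: 30.0
time_s: 4.38
tcp_pos: [0.4816, 0.1957, 0.2609]
ee_rot: [[0.978, -0.211, 0.001], [-0.211, -0.978, 0.001], [0.001, -0.002, -1.0]]
wrist_force: [0.2, -0.3, -1.9]
gripper_width: 0.252
gripper_force: 30.0
t 4.38 shift [ 0.19 -0.69 19.9 ] turn [-0.1  -0.07  0.04] | tcp [481.64 195.73 260.9 ] F [ 0.17 -0.29 -1.9 ] w 0.2515024574404384
```

```bash
cat >> go.py <<'E'
BX,BY,BYAW=651.5,-23.7,-0.17
OFF=np.array([-105.4,0,228.9])
def binw(p): return Ro.from_euler("z",BYAW,degrees=True).apply(p)+np.array([BX,BY,8.5])
def tipgoal(x,up=0,pitch=12,y=0): # tip at bin x, up mm above floor
    P=binw([x,y,8+.2126*(120-x)+up]); Rw=Rt(BYAW,pitch); Rs=Rw@np.diag([1.,-1,-1])
    return P+Rs@(OFF-[67,0,0]),Rw
def orggoal(x,z,y=0,pitch=0):
    P=binw([x,y,z]); Rw=Rt(BYAW,pitch); return P+(Rw@np.diag([1.,-1,-1]))@OFF,Rw
E
python3 - <<'E'
from go import *
print(tipgoal(-25,90)[0]); delta(*tipgoal(-25,90))
E
```

```text
[505.46 -23.27 397.07]
t 4.38 shift [  69.57  208.84 -136.43] turn [ -1.34 -12.03 -11.94] | tcp [481.64 195.73 260.9 ] F [ 0.17 -0.29 -1.9 ] w 0.2515024574404384
```

```bash
python3 -m creep '[[-1,0,0,-35,0,0,0],[-1,10,0,-70,0,-2,-2],[-1,20,10,-105,0,-3,-4],[-1,30,40,-125,0,-5,-6],[-1,40,80,-136.4,-0.5,-7,-8],[-1,50,120,-136.4,-0.9,-9,-10],[-1,60,160,-136.4,-1.3,-12,-12],[-1,69.6,200,-136.4,-1.3,-12,-12]]'
python3 - <<'E'
from go import *
delta(*tipgoal(-25,90))
E
```

```text
time_s: 5.05
tcp_pos: [0.5072, -0.0162, 0.3962]
ee_rot: [[0.977, -0.0, -0.211], [-0.0, -1.0, 0.001], [-0.211, -0.0, -0.977]]
wrist_force: [2.2, 0.3, -2.5]
gripper_width: 0.25
gripper_force: 30.0
t 5.05 shift [-1.85  7.07 -0.53] turn [0.   0.19 0.14] | tcp [507.16 -16.2  396.17] F [ 2.19  0.35 -2.49] w 0.24990380959368208
```

```bash
python3 -m creep '[[-1,0,8.8,0,0,0,0],[-1,0,8.8,0,0,0,0],[-1,0,8.8,0,0,0,0],[-1,0,8.8,0,0,0,0]]'
python3 - <<'E'
from icp import *
import go
G,Rw=go.tipgoal(-25,90); go.delta(G,Rw)
s=r.sense(); Rs=np.array(s["ee_rot"])@np.diag([1.,-1,-1]); p=np.array(s["tcp_pos"])*1000
for n in("scene","top"):
    im,d=vision.capture(n); save(n+"2.png",im); W=cloud(n,d); h=cv2.cvtColor(im,cv2.COLOR_RGB2HSV)
    H,S,V,box=masks(W,h)
    L=((W.reshape(-1,3)*1000-p)@Rs+go.OFF).reshape(W.shape)   # points in assumed scoop frame
    m=(S<60).ravel().reshape(384,512)&(L[...,0]>-60)&(L[...,0]<80)&(abs(L[...,1])<60)&(L[...,2]>-12)&(L[...,2]<70)
    P=L[m]/1000
    # pitch-free fit (x,y,yaw,z) in scoop frame, then floor tilt
    print(n,m.sum(),*fit(P,SC,[0,0,0,0]))
    f=m&(L[...,0]>-30)&(L[...,0]<30)&(abs(L[...,1])<38)&(abs(L[...,2]-3)<8); q=L[f]
    if f.sum()>20: print("floor z=ax+by+c",np.linalg.lstsq(np.c_[q[:,0],q[:,1],np.ones(len(q))],q[:,2],rcond=None)[0],f.sum())
a=cv2.imread("pics/top2.png")[70:270,110:330]; b=cv2.imread("pics/scene2.png")[120:340,110:330]
cv2.imwrite("pics/v3.png",np.hstack([cv2.resize(a,(400,364)),cv2.resize(b,(364,364))]))
E
```

```text
time_s: 5.38
tcp_pos: [0.5074, -0.0227, 0.3961]
ee_rot: [[0.978, -0.001, -0.209], [-0.001, -1.0, 0.0], [-0.209, 0.0, -0.978]]
wrist_force: [0.7, 0.3, -2.6]
gripper_width: 0.251
gripper_force: 30.0
t 5.38 shift [-2.11  0.53 -0.5 ] turn [0.03 0.06 0.09] | tcp [507.42 -22.74 396.14] F [ 0.72  0.29 -2.59] w 0.25091890869095756
scene 992 [-1.62  0.01 -0.37 -0.42] 0.6630692852816935
floor z=ax+by+c [-0.02  0.    0.71] 194
top 119 [-0.46  0.69  1.22 -1.12] 0.2973913108180873
```

View pics/v3.png

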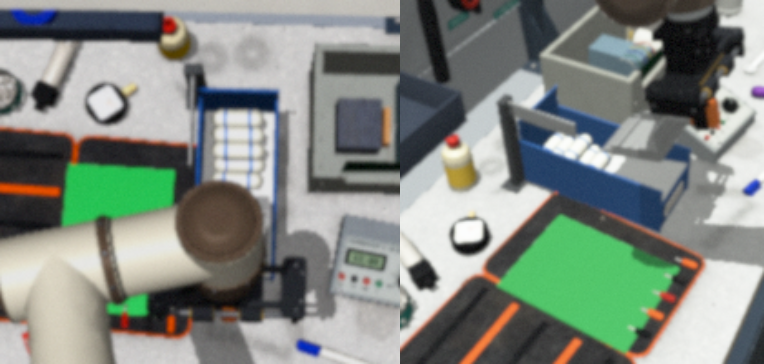

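The picture shows the scoop held over the bin's near end (scene about 275,185), clear of the rollers and matching the assumed pose to about 1 mm. Now I'll lower it onto the floor.

```bash
python3 -m creep '[[-1,4,0.5,25,0,0,0],[-1,9,0.5,50,0,0,0],[-1,13,0.5,70,0,0,0],[-1,15.5,0.5,80,0,0,0],[-1,16,0.5,84,0,0,0],[-1,16,0.5,84,0,0,0],[-1,16,0.5,84,0,0,0]]'
python3 - <<'E'
from go import *
delta(*tipgoal(-25,0))
E
```

```text
time_s: 6.07
tcp_pos: [0.5062, -0.0233, 0.3118]
ee_rot: [[0.978, -0.001, -0.207], [-0.001, -1.0, -0.0], [-0.207, 0.0, -0.978]]
wrist_force: [-0.7, 0.4, -1.7]
gripper_width: 0.249
gripper_force: 30.0
t 6.07 shift [ 0.25 -0.06  4.8 ] turn [ 0.05 -0.07  0.12] | tcp [506.2  -23.33 311.82] F [-0.68  0.45 -1.73] w 0.2487873732993282
```

Lower in 2 mm steps, watching the force.

```bash
python3 -m creep '[[-1,0,0,2,0,0,0],[-1,0,0,3,0,0,0],[-1,0,0,3,0,0,0]]' | grep -E "tcp|wrist"; python3 -m creep '[[-1,0,0,1.5,0,0,0],[-1,0,0,1.5,0,0,0],[-1,0,0,1.5,0,0,0]]' | grep -E "tcp|wrist"
```

```text
tcp_pos: [0.5054, -0.0237, 0.3091]
wrist_force: [-1.2, 0.6, 2.5]
tcp_pos: [0.505, -0.0238, 0.3078]
wrist_force: [-1.6, 1.6, 4.7]
```

```bash
python3 -m creep '[[-1,8,0,0,0,0,0],[-1,16,0,0,0,0,0],[-1,24,0,0,0,0,0],[-1,32,0,0,0,0,0],[-1,40,0,0,0,0,0],[-1,48,0,0,0,0,0],[-1,54,0,0,0,0,0],[-1,60,0,0,0,0,0]]' | grep -E "tcp|wrist"
python3 - <<'E'
from go import *
delta(*tipgoal(95,0))
E
```

```text
tcp_pos: [0.5632, -0.0243, 0.2954]
wrist_force: [-4.8, -0.7, 8.4]
t 7.23 shift [63.81 -0.72  0.48] turn [0.09 0.13 0.08] | tcp [563.17 -24.25 295.43] F [-4.82 -0.71  8.42] w 0.25343022911997237
```

```bash
python3 -m creep '[[-1,6,0,0,0,0,0],[-1,12,-0.3,0,0,0,0],[-1,18,-0.6,0,0,0,0],[-1,24,-0.7,0,0,0,0],[-1,30,-0.7,0,0,0,0],[-1,36,-0.7,0,0,0,0],[-1,42,-0.7,0,0,0,0],[-1,48,-0.7,0,0,0,0]]' | grep -E "tcp|wrist|ee"
python3 - <<'E'
from go import *
delta(*tipgoal(95,0))
for n in("scene","top"):
    im,d=vision.capture(n); np.savez(n+"3.npz",im=im,d=d); save(n+"3.png",im)
a=cv2.imread("pics/top3.png")[90:210,180:300]; b=cv2.imread("pics/scene3.png")[150:270,140:260]
cv2.imwrite("pics/v4.png",np.hstack([cv2.resize(a,(400,400)),cv2.resize(b,(400,400))]))
E
```

```text
tcp_pos: [0.6099, -0.0237, 0.2855]
ee_rot: [[0.978, -0.001, -0.211], [-0.001, -1.0, -0.001], [-0.211, 0.001, -0.978]]
wrist_force: [-8.2, -0.1, 10.3]
t 7.90 shift [16.09 -0.06  0.62] turn [0.09 0.16 0.08] | tcp [609.86 -23.65 285.55] F [-8.24 -0.08 10.29] w 0.24947135373089233
```

View pics/v4.png

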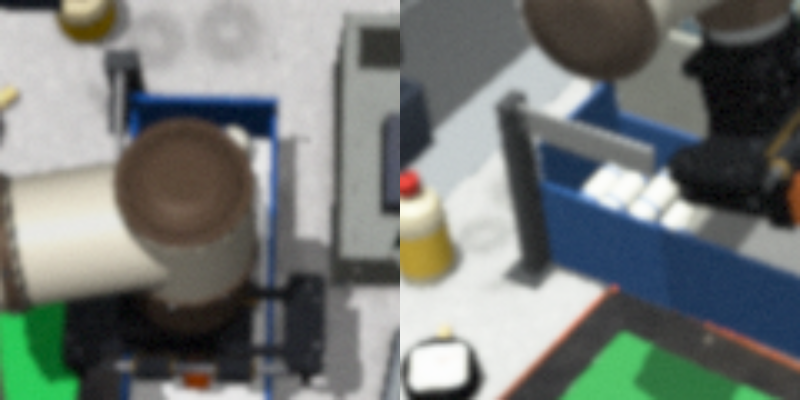

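The rollers are riding onto the scoop (scene about 200,205), the pushing force is only 8 N, and the gripper is clear of the plate. I'll push the last 16 mm.

```bash
python3 -m creep '[[-1,4,0,0,0,0,0],[-1,8,0,0,0,0,0],[-1,12,0,0,0,0,0],[-1,16,0,0,0,0,0],[-1,16,0,0,0,0,0],[-1,16,0,0,0,0,0]]' | grep -E "tcp|wrist|ee"
python3 - <<'E'
from go import *
delta(*tipgoal(95,0)); 
for x,z,p in((29.5,60,0),(40,117,0)): print(orggoal(x,z,0,p)[0])
W=None
im,d=vision.capture("scene"); save("scene4.png",im)
W=cloud("scene",d); s=r.sense(); Rs=np.array(s["ee_rot"])@np.diag([1.,-1,-1]); p=np.array(s["tcp_pos"])*1000
L=((W.reshape(-1,3)*1000-p)@Rs+OFF).reshape(W.shape); hs=cv2.cvtColor(im,cv2.COLOR_RGB2HSV)
m=(hs[...,1]<60)&(hs[...,2]>110)&(L[...,0]>-42)&(L[...,0]<95)&(abs(L[...,1])<48)&(L[...,2]<75)&(L[...,2]>0)
q=L[m]
for a in range(-40,95,5):
    k=q[(q[:,0]>=a)&(q[:,0]<a+5)]
    if len(k): print(a,len(k),"ztop %.1f"%np.percentile(k[:,2],90),"y %.0f..%.0f"%(k[:,1].min(),k[:,1].max()))
E
```

```text
tcp_pos: [0.6258, -0.0237, 0.2821]
ee_rot: [[0.978, -0.001, -0.209], [-0.002, -1.0, -0.001], [-0.209, 0.001, -0.978]]
wrist_force: [-3.1, 0.2, 6.3]
t 8.50 shift [-0.23 -0.08  0.64] turn [0.1  0.07 0.08] | tcp [625.81 -23.71 282.14] F [-3.14  0.18  6.25] w 0.25126812346242305
[575.6  -23.47 297.4 ]
[586.1  -23.51 354.4 ]
-15 3 ztop 23.6 y -8..14
-10 18 ztop 27.4 y -15..17
-5 14 ztop 29.3 y -13..16
0 39 ztop 46.3 y -10..31
5 19 ztop 50.8 y 1..30
10 18 ztop 51.6 y -7..32
15 12 ztop 51.2 y -10..33
20 5 ztop 48.4 y 3..30
25 20 ztop 49.0 y -17..30
30 26 ztop 52.2 y -16..29
35 19 ztop 53.2 y -14..33
40 9 ztop 52.4 y -13..26
45 4 ztop 49.8 y -15..0
60 39 ztop 45.3 y -28..18
65 25 ztop 50.1 y -21..20
70 14 ztop 51.8 y -18..21
75 14 ztop 50.8 y -41..18
80 6 ztop 58.5 y -46..11
85 10 ztop 49.6 y -28..10
```

Run:
```python
from go import *
delta(*orggoal(30,36.4+13,0,5)); delta(*orggoal(30.4,36.4+12,0,-3)); delta(*orggoal(30.4,110,0,-3))
```

```text
t 8.55 shift [-31.41  -0.11  -6.59] turn [0.09 7.06 0.08] | tcp [625.79 -23.7  282.11] F [-3.09  0.33  6.43] w 0.2513704067731459
t 8.55 shift [-59.33  -0.18  14.86] turn [ 0.08 15.06  0.09] | tcp [625.79 -23.7  282.11] F [-3.09  0.33  6.43] w 0.2513704067731459
t 8.55 shift [-72.2   -0.1  -45.38] turn [ 0.08 15.06  0.09] | tcp [625.79 -23.7  282.11] F [-3.09  0.33  6.43] w 0.2513704067731459
```

```bash
python3 -m creep '[[-1,-8,0,-3,0,1.8,0],[-1,-16,0,-5,0,3.5,0],[-1,-24,0,-6.5,0,5.3,0],[-1,-31.4,0,-6.6,0,7.1,0],[-1,-40,0,-2,0,9.5,0],[-1,-50,0,6,0,12,0],[-1,-59.3,0,12,0,15,0],[-1,-59.3,0,12,0,15,0]]' | grep -E "tcp|wrist|ee|gripper"
python3 -m creep '[[-1,3.3,0,-10,0,0,0],[-1,3.3,0,-20,0,0,0],[-1,3.3,0,-30,0,0,0],[-1,3.3,0,-40,0,0,0],[-1,3.3,0,-50,0,0,0],[-1,3.3,0,-60,0,0,0],[-1,3.3,0,-60,0,0,0]]' | grep -E "tcp|wrist|ee|gripper"
cat > look.py <<'E'
from go import *
import sys
tag=sys.argv[1]
s=r.sense(); Rs=np.array(s["ee_rot"])@np.diag([1.,-1,-1]); p=np.array(s["tcp_pos"])*1000
ims=[]
for n in("scene","top"):
    im,d=vision.capture(n); np.savez(n+tag+".npz",im=im,d=d)
    W=cloud(n,d); L=((W.reshape(-1,3)*1000-p)@Rs+OFF).reshape(W.shape); hs=cv2.cvtColor(im,cv2.COLOR_RGB2HSV)
    m=(hs[...,1]<60)&(hs[...,2]>110)&(L[...,0]>-42)&(L[...,0]<75)&(abs(L[...,1])<48)&(L[...,2]<85)&(L[...,2]>-5)
    q=L[m]; print(n," ".join("%d:%d/%.0f"%(a,len(k),np.percentile(k[:,2],90)) for a in range(-40,75,5) for k in [q[(q[:,0]>=a)&(q[:,0]<a+5)]] if len(k)))
    c=[int(v) for v in proj(n,(p+Rs@(np.array([0,0,10])-OFF))/1000)[0]]
    u0,v0=max(0,min(c[0]-70,372)),max(0,min(c[1]-70,244)); print(n,"crop",u0,v0)
    ims.append(cv2.resize(im[v0:v0+140,u0:u0+140],(400,400)))
save("look"+tag+".png",np.hstack(ims)); print("scoop origin bin frame",Ro.from_euler("z",-BYAW,degrees=True).apply(p+Rs@(-OFF)-[BX,BY,8.5]),"pitch",np.degrees(np.arcsin(-Rs[2,0])),"F",s["wrist_force"])
E
python3 look.py 5
```

```text
tcp_pos: [0.5618, -0.0238, 0.2787]
ee_rot: [[0.999, -0.003, 0.043], [-0.003, -1.0, -0.002], [0.043, 0.001, -0.999]]
wrist_force: [-1.7, 0.2, -5.0]
gripper_width: 0.25
gripper_force: 30.0
tcp_pos: [0.5665, -0.0231, 0.3446]
ee_rot: [[0.998, -0.001, 0.058], [-0.001, -1.0, 0.0], [0.058, -0.0, -0.998]]
wrist_force: [1.3, 0.7, -3.3]
gripper_width: 0.252
gripper_force: 30.0
scene -40:12/14 -35:15/14 -30:8/10 -25:32/10 -20:42/13 -15:36/13 -10:65/25 -5:41/30 0:24/31 5:30/31 10:25/29 15:8/25 20:7/5 25:3/0
scene crop 150 125
top -40:12/15 -35:14/14 -30:17/9 -25:46/9 -20:54/11 -15:51/12 -10:55/20 -5:59/29 0:56/30 5:50/31 10:51/30 15:29/26 20:50/7 25:30/4
top crop 169 84
scoop origin bin frame [ 33.44   0.58 113.66] pitch -3.318462787036982 F [ 1.26  0.71 -3.25]
```

View pics/look5.png

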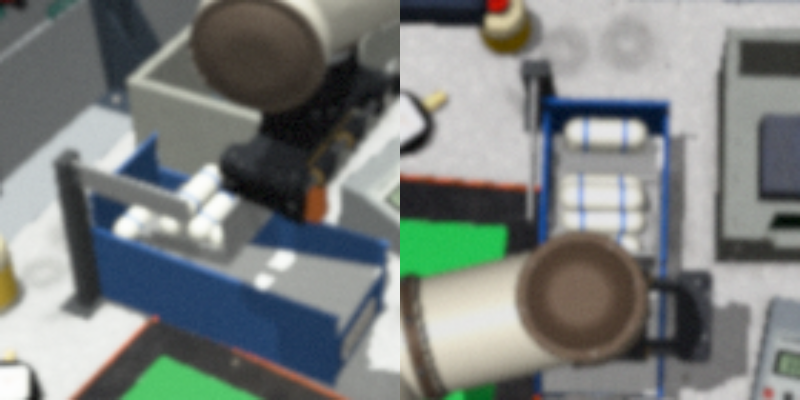

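Run:
```python
from go import *
z=np.load("top5.npz"); W=cloud("top",z["d"])*1000-np.array([BX,BY,8.5]); 
for u in (169+205//3, 169+72):
  for v in range(84+32,84+100,2): print((u,v),W[v,u].round(0),z["im"][v,u],end=" ; ")
  print()
K,D,E=cam("top"); print(E)
z=np.load("scene5.npz"); im=z["im"][140:230,160:260]; save("s5.png",cv2.resize(im,(800,600)[:2] if 0 else (660,594),interpolation=cv2.INTER_CUBIC))
```

```text
(237, 116) [172.  15. -12.] [202 202 201] ; (237, 118) [128.   9. 136.] [141 154 182] ; (237, 120) [125.   9. 128.] [ 31  64 117] ; (237, 122) [125.  10. 107.] [14 26 48] ; (237, 124) [123.  10.  90.] [52 56 68] ; (237, 126) [119.  10.  83.] [179 181 174] ; (237, 128) [113.  10.  86.] [229 229 228] ; (237, 130) [108.  10.  83.] [230 230 231] ; (237, 132) [103.  10.  83.] [217 214 208] ; (237, 134) [99. 10. 74.] [160 159 149] ; (237, 136) [99. 11. 51.] [117 120 113] ; (237, 138) [86.  9. 87.] [142 143 141] ; (237, 140) [80.  9. 89.] [151 151 152] ; (237, 142) [74.  9. 89.] [153 153 153] ; (237, 144) [67.  8. 99.] [160 160 155] ; (237, 146) [ 57.   7. 122.] [209 207 199] ; (237, 148) [ 48.   7. 140.] [208 207 198] ; (237, 150) [ 42.   6. 144.] [226 226 221] ; (237, 152) [ 37.   6. 142.] [230 229 231] ; (237, 154) [ 32.   6. 141.] [227 228 223] ; (237, 156) [ 29.   6. 130.] [194 194 182] ; (237, 158) [ 25.   6. 122.] [202 203 202] ; (237, 160) [ 20.   6. 118.] [228 228 231] ; (237, 162) [ 15.   6. 120.] [226 226 221] ; (237, 164) [ 11.   6. 113.] [182 178 166] ; (237, 166) [-57.  -8. 51
[... 1227 characters left out ...]
 [ 28.  -4. 135.] [197 197 185] ; (241, 158) [ 25.  -4. 121.] [208 206 205] ; (241, 160) [ 20.  -4. 124.] [229 230 231] ; (241, 162) [ 15.  -4. 120.] [227 227 224] ; (241, 164) [ 10.  -4. 120.] [189 188 177] ; (241, 166) [-57. -15. 511.] [134 126 112] ; (241, 168) [-61. -16. 513.] [121 102  92] ; (241, 170) [-64. -16. 511.] [106  90  79] ; (241, 172) [-68. -16. 514.] [79 64 54] ; (241, 174) [-72. -16. 518.] [79 63 51] ; (241, 176) [-76. -16. 517.] [80 62 47] ; (241, 178) [-80. -16. 518.] [86 67 52] ; (241, 180) [-83. -16. 520.] [94 70 59] ; (241, 182) [-87. -16. 519.] [102  85  70] ; 
[[ 0.02 -0.99  0.11  0.45]
 [-1.   -0.02  0.01 -0.06]
 [-0.   -0.11 -0.99  1.41]
 [ 0.    0.    0.    1.  ]]
```

View pics/s5.png

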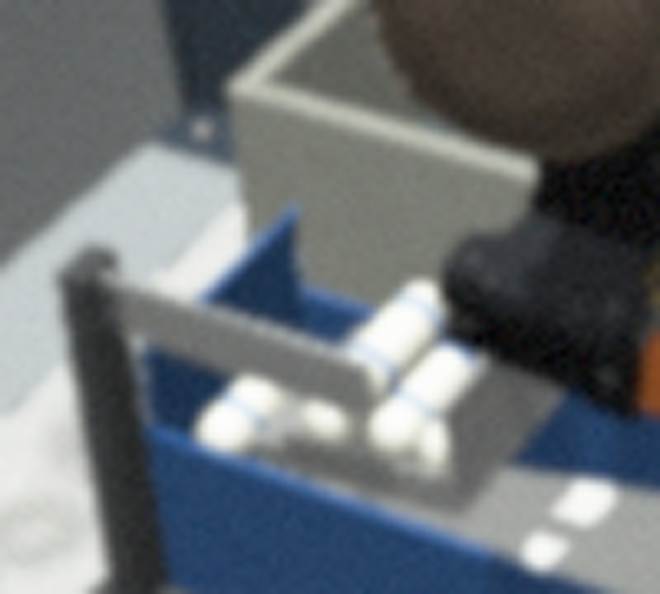

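```bash
cat > slip.py <<'E'
from icp import *
import go, sys
from scipy.spatial.transform import Rotation as Ro
GP=np.array([-105.4,0,66.])
def run(tag,fresh=False,verbose=True):
    s=r.sense(); Rs=np.array(s["ee_rot"])@np.diag([1.,-1,-1]); p=np.array(s["tcp_pos"])*1000
    Ls=[];C=[]
    for n in("scene","top"):
        if fresh: im,d=vision.capture(n); np.savez(n+tag+".npz",im=im,d=d)
        z=np.load(n+tag+".npz"); W=cloud(n,z["d"]); hs=cv2.cvtColor(z["im"],cv2.COLOR_RGB2HSV)
        L=((W.reshape(-1,3)*1000-p)@Rs+go.OFF); Ls.append(L); C.append(hs.reshape(-1,3))
    L=np.vstack(Ls); C=np.vstack(C).astype(int); ok=~np.isnan(L[:,0])&(abs(L[:,1])<52)&(C[:,1]<60)
    best=None
    for th in range(-10,40,2):
        def T(x): return Ro.from_euler("y",-x[0],degrees=True).apply(L[ok]-GP-[x[1],x[2],x[3]])+GP   # into true scoop frame; th>0 mouth down
        q=T([th,0,0,0]); g=(q[:,0]>-50)&(q[:,0]<72)&(q[:,2]>-6)&(q[:,2]<60)&(C[ok][:,2]<180)&(C[ok][:,2]>80)
        if g.sum()<60: continue
        gg=np.where(ok)[0][g]
        f=lambda x:np.r_[dist(Ro.from_euler("y",-x[0],degrees=True).apply(L[gg]-GP-[x[1],x[2],x[3]])+GP,SC),np.array(x[1:])*2]
        z=least_squares(f,[th,0,0,0],loss="soft_l1",f_scale=2.,diff_step=1e-3)
        sc=(np.minimum(f(z.x)[:-3],8)).mean()-g.sum()*.001
        if verbose: print(th,g.sum(),z.x.round(1),round(sc,2))
        if best is None or sc<best[0]: best=(sc,z.x)
    x=best[1]; q=Ro.from_euler("y",-x[0],degrees=True).apply(L-GP-[x[1],x[2],x[3]])+GP
    w=(C[:,1]<60)&(C[:,2]>185)&(abs(q[:,1])<48)&(q[:,2]>-5)&(q[:,2]<85)&(q[:,0]>-42)&(q[:,0]<75); q=q[w]
    print("slip",x.round(1),"pitch tool",np.degrees(np.arcsin(-Rs[2,0])).round(1)," ".join("%d:%d/%.0f"%(a,len(k),np.percentile(k[:,2],85)) for a in range(-40,75,5) for k in [q[(q[:,0]>=a)&(q[:,0]<a+5)]] if len(k)), "M",s["moment"],"F",s["wrist_force"])
    O=p+Rs@(Ro.from_euler("y",x[0],degrees=True).apply(-GP)+GP+x[1:]-go.OFF)
    print("scoop origin, bin frame",O-[go.BX,go.BY,8.5])
if __name__=="__main__": run(sys.argv[1],len(sys.argv)>2)
E
python3 slip.py 5
```

```text
-10 92 [-15.8  -6.    0.1  -9.9] 2.03
-8 124 [-18.9  -8.8   0.1 -17.2] 2.17
-6 175 [-18.1  -8.9   0.2 -17.6] 2.62
-4 235 [-3.5 -4.4  1.  -0.3] 2.64
-2 306 [ 0.6 -3.3  0.9  4.4] 2.26
0 383 [ 3.5 -2.1  0.7  7.5] 2.09
2 483 [ 3.5 -3.5  0.8  5.2] 2.07
4 681 [9.  1.3 0.8 7. ] 1.76
6 953 [10.3  2.  -1.   6.2] 1.06
8 1064 [10.3  2.1 -1.1  5.5] 0.89
10 1067 [10.3  2.1 -1.2  5.3] 0.89
12 1060 [10.3  2.1 -1.2  5.3] 0.91
14 1035 [10.3  2.  -1.1  5.5] 0.96
16 1014 [10.4  2.1 -1.3  5.6] 1.0
18 974 [10.3  2.  -1.1  5.4] 1.01
20 938 [ 9.8 -0.2  0.3  4.6] 1.01
22 900 [ 9.3 -1.3  0.2  3.6] 0.88
24 863 [ 9.3 -1.3  0.3  3.5] 0.83
26 823 [9.7 1.4 0.4 3.6] 0.77
28 674 [11.   0.1 -0.4  6.1] 0.88
30 505 [10.2  1.8  0.3  4.2] 1.07
32 430 [11.2  0.   0.1  5.2] 1.01
34 353 [14.4  4.1 -0.3  8.2] 1.06
36 323 [69.5 88.8  1.2 29.3] 3.25
38 319 [74.8 97.7  1.7 19.5] 3.33
slip [9.7 1.4 0.4 3.6] pitch tool -3.1 -40:1/53 -35:7/26 -30:20/27 -25:18/27 -20:3/24 -15:69/25 -10:90/28 -5:81/30 0:130/46 5:78/49 10:72/50 15:55/49 20:41/46 25:14/30 30:48/28 35:17/24 45:2/8 50:1/5 55:5/6 60:7/4 65:2/2 M [-0.04  0.61 -0.01] F [-0.53 -0.03 -4.64]
scoop origin, bin frame [21.07  0.78 96.77]
```

The crop shows the scoop held up in the bin, pitched about 7° mouth-down because it slipped about 10° in the grip. It carries a full row of three (roller ends near 380,430 and 320,420) with one roller on top. I'll compensate with tool pitch.

```bash
cat >> go.py <<'E'
def setslip(th,dx,dy,dz):
    global OFF,TH
    GP=np.array([-105.4,0,66.]); TH=th
    OFF=Ro.from_euler("y",-th,degrees=True).apply(np.array([-105.4,0,228.9])-GP-[dx,dy,dz])+GP
def lev(x,z,y=0,pitch=0): # level scoop with slip: scoop rot = pitch, tool rot = pitch-TH
    P=binw([x,y,z]); S=Ro.from_euler("z",BYAW,degrees=True)*Ro.from_euler("y",pitch,degrees=True)
    return P+S.apply(OFF),(S*Ro.from_euler("y",-TH,degrees=True)).as_matrix()@np.diag([1.,-1,-1])
E
python3 - <<'E'
import go
go.setslip(10,1.5,0,4.2)
go.delta(*go.lev(30,112)); go.delta(*go.lev(39,115))
E
```

```text
t 9.90 shift [-18.57   0.25  -1.41] turn [-0.01  6.95  0.06] | tcp [565.69 -23.18 342.11] F [-0.53 -0.03 -4.64] w 0.2518724819876831
t 9.90 shift [-9.43  0.26 -3.93] turn [-0.01  6.95  0.06] | tcp [565.69 -23.18 342.11] F [-0.53 -0.03 -4.64] w 0.2518724819876831
```

```bash
python3 -m creep '[[-1,-4,0,-1,0,1.5,0],[-1,-8,0,-1.4,0,3,0],[-1,-12,0,-1.4,0,4.5,0],[-1,-16,0,-1.4,0,6,0],[-1,-18.6,0,-1.4,0,7,0],[-1,-18.6,0,-1.4,0,7,0],[-1,-18.6,0,-1.4,0,7,0]]' | grep -E "tcp|wrist|ee"
sed -i 's/verbose=True/verbose=False/' slip.py; python3 slip.py 6 f;  python3 - <<'E'
import go
go.setslip(10,1.5,0,4.2)
go.delta(*go.lev(39,115))
E
```

```text
tcp_pos: [0.5468, -0.0232, 0.3414]
ee_rot: [[0.985, -0.002, 0.171], [-0.001, -1.0, -0.001], [0.171, 0.001, -0.985]]
wrist_force: [-0.1, -0.5, -3.6]
slip [11.6 -1.  -0.2  2.4] pitch tool -9.9 -40:19/57 -35:33/28 -30:64/30 -25:65/30 -20:53/27 -15:43/25 -10:107/29 -5:93/31 0:114/47 5:97/51 10:84/53 15:71/52 20:55/51 25:26/46 30:43/33 35:47/31 40:15/28 50:2/14 55:12/10 60:14/8 65:19/7 70:5/3 M [-0.04  0.93 -0.02] F [-0.05 -0.52 -3.64]
scoop origin, bin frame [ 25.18  -0.03 105.45]
t 10.58 shift [ 9.38  0.28 -2.33] turn [0.02 0.08 0.08] | tcp [547.23 -23.12 341.61] F [ 0.29 -0.06 -3.18] w 0.24891538734027757
```

```bash
python3 - <<'E'
s=open("slip.py").read()
s=s.replace("SC),np.array(x[1:])*2]","SC) if 0 else 0]")
i=s.index("    best=None"); j=s.index("    x=best[1]")
s=s[:i]+'''    CY=np.array([(-27.5,16),(-.5,16),(26.5,16),(13,38.2)][:NC])
    tr=lambda x,k:Ro.from_euler("y",-x[0],degrees=True).apply(L[k]-GP-x[1:])+GP
    x=np.array([TH0,0,0,3.])
    for it in range(4):
        q=tr(x,ok); v=C[ok][:,2]; k=np.where(ok)[0]
        gray=(q[:,0]>-46)&(q[:,0]<70)&(q[:,2]>-5)&(q[:,2]<58)&(v<175)&(v>80)&(dist(q,SC)<6)
        dc=lambda q:np.abs(np.linalg.norm(q[:,None,[0,2]]-CY,axis=2)-13).min(1)
        wh=(abs(q[:,0])<45)&(q[:,2]>14)&(q[:,2]<60)&(v>185)&(dc(q)<7)&(abs(q[:,1])<42)
        f=lambda x:np.r_[dist(tr(x,k[gray]),SC),dc(tr(x,k[wh])),(x[1:])*[4,4,2]]
        x=least_squares(f,x,loss="soft_l1",f_scale=1.5,x_scale=[1,1,1,1],diff_step=1e-3).x
    print(gray.sum(),wh.sum(),"med",np.median(f(x)))
'''+s[j:].replace("    x=best[1]; q=","    q=")
s=s.replace("GP=np","NC=4;TH0=10.\nGP=np",1)
open("slip.py","w").write(s)
E
python3 slip.py 6
```

```text
866 932 med 0.9832615873964148
slip [ 8.5 -2.3  0.  -3. ] pitch tool -9.9 -40:13/57 -35:62/30 -30:64/31 -25:66/30 -20:37/25 -15:81/27 -10:100/30 -5:89/31 0:93/48 5:97/51 10:80/52 15:66/51 20:51/49 25:32/42 30:52/29 35:36/28 40:1/18 45:1/11 50:8/6 55:15/4 60:15/2 65:14/1 M [-0.05  0.87  0.05] F [ 0.29 -0.06 -3.18]
scoop origin, bin frame [ 29.02   0.2  105.99]
```

```bash
sed -i 's/^def setslip/SL=(8.5,-2.3,0,-1.5)\ndef setslip/' go.py
python3 - <<'E'
import go
go.setslip(*go.SL)
go.delta(*go.lev(39.5,115,0,-0.5));go.delta(*go.lev(39.5,115,45,-.5))
E
```

```text
t 10.58 shift [15.81  0.29 -7.08] turn [ 0.03 -0.92  0.08] | tcp [547.23 -23.12 341.61] F [ 0.29 -0.06 -3.18] w 0.24891538734027757
t 10.58 shift [ 15.87 -44.71  -7.1 ] turn [ 0.03 -0.92  0.08] | tcp [547.23 -23.12 341.61] F [ 0.29 -0.06 -3.18] w 0.24891538734027757
```

```bash
python3 -m creep '[[-1,4,0,-4,0,-0.4,0],[-1,8,0,-7.1,0,-0.9,0],[-1,12,0,-7.1,0,-0.9,0],[-1,15.8,0,-7.1,0,-0.9,0],[-1,15.8,0,-7.1,0,-0.9,0],[-1,15.8,0,-7.1,0,-0.9,0]]' | grep -E "tcp|wrist|ee"
sed -i 's/TH0=10./TH0=8.5/' slip.py; python3 slip.py 7 f;  python3 - <<'E'
import go
from h import *
go.setslip(*go.SL)
go.delta(*go.lev(39.5,115,0,-.5))
z=np.load("scene7.npz"); W=cloud("scene",z["d"])*1000-[go.BX,go.BY,8.5]
m=(W[...,0]>-5)&(W[...,0]<130)&(abs(W[...,1]-62)<7)&(W[...,2]>145)&(W[...,2]<186); P=W[m]; print("plate z",np.percentile(P[:,2],[2,98]),"x",np.percentile(P[:,0],[1,99]))
save("look7.png",cv2.resize(z["im"][130:230,150:270],(720,600),interpolation=cv2.INTER_CUBIC))
E
```

```text
tcp_pos: [0.5616, -0.0232, 0.3512]
ee_rot: [[0.988, -0.002, 0.157], [-0.002, -1.0, -0.001], [0.157, 0.001, -0.988]]
wrist_force: [0.1, 0.2, -3.6]
880 878 med 0.9442654510305388
slip [ 8.2 -2.2 -0.1 -3.6] pitch tool -9.0 -40:7/55 -35:54/31 -30:69/31 -25:64/30 -20:26/25 -15:74/27 -10:87/30 -5:76/31 0:104/48 5:92/50 10:87/51 15:70/51 20:43/48 25:21/38 30:50/30 35:22/28 50:5/8 55:14/5 60:1/2 65:19/2 M [0.02 0.92 0.08] F [ 0.08  0.24 -3.65]
scoop origin, bin frame [ 40.31  -0.   113.37]
t 11.18 shift [ 0.44  0.18 -0.17] turn [0.03 0.   0.06] | tcp [561.18 -23.26 351.08] F [ 0.29 -0.08 -3.92] w 0.2521601221040653
plate z [151.22 180.95] x [  9.43 129.03]
```

View pics/look7.png

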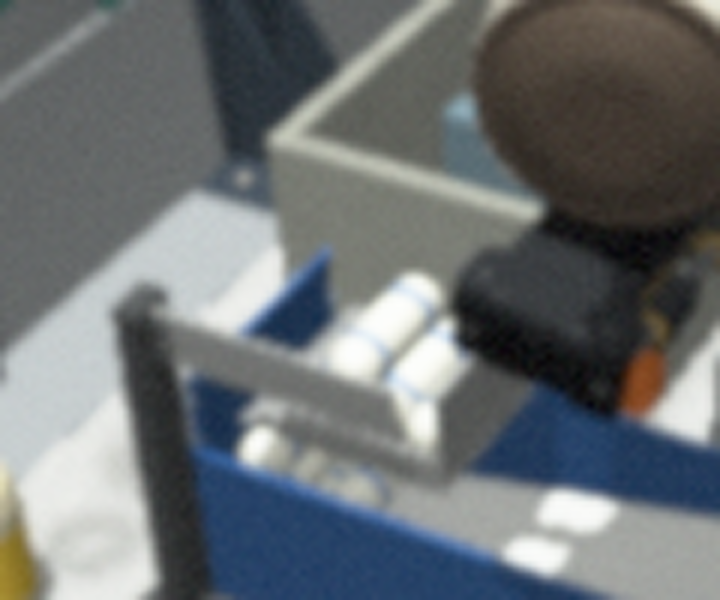

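The plate lies edge-on between the row and the top roller (plate edge about 300–420, 385–450), and the scoop is level with one roller riding on top at about (385,320). Now I'll draw it sideways.

```bash
python3 -m creep '[[-1,0,-6,0,0,0,0],[-1,0,-12,0,0,0,0],[-1,0,-18,0,0,0,0],[-1,0,-24,0,0,0,0],[-1,0,-30,0,0,0,0],[-1,0,-36,0,0,0,0],[-1,0,-42,0,0,0,0],[-1,0,-48,0,0,0,0]]' | grep -E "tcp|wrist|ee"
python3 -m creep '[[-1,0,-6,0,0,0,0],[-1,0,-12,0,0,0,0],[-1,0,-18,0,0,0,0],[-1,0,-24,0,0,0,0],[-1,0,-24,0,0,0,0],[-1,0,-24,0,0,0,0]]' | grep -E "tcp|wrist|ee"
python3 slip.py 8 f
python3 - <<'E'
from h import *
a=np.load("scene8.npz")["im"][140:260,150:270]; b=np.load("top8.npz")["im"][90:210,160:280]
save("look8.png",np.hstack([cv2.resize(a,(400,400),interpolation=cv2.INTER_CUBIC),cv2.resize(b,(400,400))]))
E
```

```text
tcp_pos: [0.5614, 0.0256, 0.3514]
ee_rot: [[0.988, -0.002, 0.157], [-0.001, -1.0, -0.001], [0.157, 0.001, -0.988]]
wrist_force: [0.2, -0.2, -3.9]
tcp_pos: [0.5615, 0.0492, 0.3514]
ee_rot: [[0.988, -0.001, 0.157], [-0.001, -1.0, -0.001], [0.157, 0.001, -0.988]]
wrist_force: [-1.1, 0.2, -3.4]
941 754 med 0.93331849959762
slip [ 8.4 -1.5 -0.2 -2.9] pitch tool -9.1 -40:9/55 -35:54/30 -30:62/31 -25:52/31 -20:21/24 -15:61/27 -10:82/29 -5:75/30 0:65/30 5:40/46 10:34/46 15:74/28 20:86/30 25:66/30 30:58/29 35:19/27 40:2/8 45:5/7 50:24/7 55:21/4 60:3/65 65:2/55 70:2/64 M [-0.07  0.85  0.04] F [-1.1   0.16 -3.36]
scoop origin, bin frame [ 40.72  72.41 114.17]
```

View pics/look8.png

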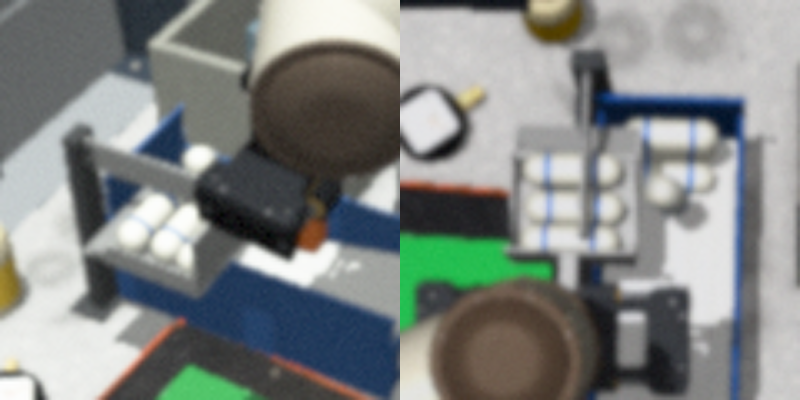

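The plate struck off the top roller, which is now tipping back into the bin at about (665,190) in the right half. The row of three is on the scoop at y = 72. I'll keep drawing.

```bash
python3 -m creep '[[-1,0,-6,0,0,0,0],[-1,0,-13,0,0,0,0],[-1,0,-21,0,0,0,0],[-1,0,-30,0,0,0,0],[-1,0,-40,0,0,0,0],[-1,0,-50,0,0,0,0],[-1,0,-60,0,0,0,0],[-1,0,-68,0,0,0,0]]' | grep -E "tcp|wrist|ee"
python3 -m creep '[[-1,0,-4,0,0,0,0],[-1,0,-4,0,0,0,0]]' | grep -E "wrist"
sed -i 's/NC=4/NC=3/' slip.py; python3 slip.py 9 f
python3 - <<'E'
from h import *
a=np.load("scene9.npz")["im"][150:290,140:280]; b=np.load("top9.npz")["im"][90:230,150:290]
save("look9.png",np.hstack([cv2.resize(a,(400,400),interpolation=cv2.INTER_CUBIC),cv2.resize(b,(400,400))]))
E
```

```text
tcp_pos: [0.5616, 0.1183, 0.3514]
ee_rot: [[0.988, -0.001, 0.158], [-0.001, -1.0, -0.001], [0.158, 0.0, -0.988]]
wrist_force: [0.5, 0.7, -3.0]
wrist_force: [-0.0, 0.4, -3.3]
937 896 med 0.8858769221080065
slip [ 8.7 -1.  -0.5 -2.6] pitch tool -9.1 -40:14/28 -35:60/30 -30:58/31 -25:53/30 -20:24/25 -15:62/26 -10:87/30 -5:82/31 0:72/29 5:31/27 10:25/21 15:103/27 20:106/29 25:97/30 30:66/29 35:25/27 40:3/10 45:7/9 50:27/6 55:38/5 60:32/3 65:11/1 M [0.01 0.79 0.04] F [-0.02  0.36 -3.25]
scoop origin, bin frame [ 40.99 145.04 113.97]
```

View pics/look9.png

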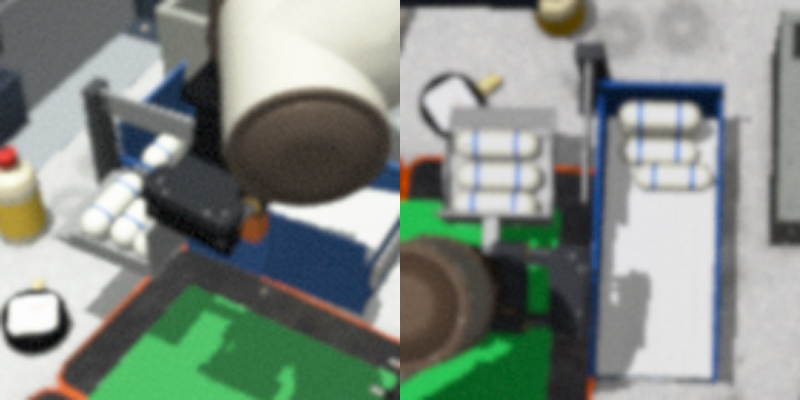

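```bash
python3 -m creep '[[-1,-8,-4,-1.3,0,0,0],[-1,-22,-10,-3.5,0,0,0],[-1,-38,-17,-6.1,0,0,0],[-1,-56,-25,-9,0,0,0],[-1,-74,-32,-11.9,0,0,0],[-1,-88,-38,-14.1,0,0,0],[-1,-96.6,-42.1,-15.5,0,0,0],[-1,-96.6,-42.1,-15.5,0,0,0]]' | grep -E "tcp|wrist|ee"
python3 -m creep '[[-1,-1.4,0,9,0,0,0],[-1,-4,0,25,0,0,0],[-1,-7.1,0,45,0,0,0],[-1,-10.3,0,65,0,0,0],[-1,-13,0,81,0,0,0],[-1,-15.2,0,95,0,0,0],[-1,-15.8,0,98.8,0,0,0],[-1,-15.8,0,98.8,0,0,0]]' | grep -E "tcp|wrist|ee"
python3 -m creep '[[-1,0,0,0,0,0,0],[-1,0,0,0,0,0,0]]' | grep -E "tcp|wrist"
python3 slip.py 10 f
```

```text
tcp_pos: [0.4622, 0.163, 0.3517]
ee_rot: [[0.988, -0.001, 0.157], [-0.001, -1.0, -0.0], [0.157, 0.0, -0.988]]
wrist_force: [0.7, 0.1, -3.7]
tcp_pos: [0.464, 0.1625, 0.2498]
ee_rot: [[0.988, -0.003, 0.155], [-0.002, -1.0, -0.003], [0.155, 0.003, -0.988]]
wrist_force: [-0.3, 0.4, -2.5]
tcp_pos: [0.4645, 0.1633, 0.2523]
wrist_force: [0.1, 0.8, -3.2]
766 1124 med 1.0440124059612828
slip [ 8.7 -0.1  0.1 -2.6] pitch tool -9.2 -40:30/27 -35:56/30 -30:79/31 -25:82/31 -20:66/28 -15:80/25 -10:117/28 -5:109/30 0:83/30 5:75/28 10:56/23 15:113/28 20:98/30 25:94/30 30:73/29 35:29/24 40:15/9 45:38/7 50:44/6 55:47/4 60:39/2 M [ 0.02  0.77 -0.  ] F [ 0.14  0.79 -3.19]
scoop origin, bin frame [-54.89 187.05  15.12]
```

```bash
python3 -m creep '[[-1,-1.5,0,3,0,0,0],[-1,-3,0,6,0,0,0],[-1,-3.4,0,8.5,0,0,0],[-1,-3.4,0,8.5,0,0,0]]' | grep -E "tcp|wrist"
python3 -m creep '[[-1,-0.2,0,1.5,0,0,0],[-1,-0.2,0,1.5,0,0,0],[-1,-0.2,0,1.5,0,0,0]]' | grep -E "tcp|wrist"
python3 -m creep '[[-1,-0.2,0,1.5,0,0,0],[-1,-0.2,0,1.5,0,0,0],[-1,-0.2,0,1.5,0,0,0]]' | grep -E "tcp|wrist"
```

```text
tcp_pos: [0.4614, 0.1628, 0.2419]
wrist_force: [0.4, 0.3, -3.9]
tcp_pos: [0.4618, 0.1631, 0.2409]
wrist_force: [-0.4, 0.3, -3.6]
tcp_pos: [0.4618, 0.163, 0.2394]
wrist_force: [-0.9, -0.3, -3.9]
```

```bash
python3 -m creep '[[-1,-0.2,0,1.5,0,0,0],[-1,-0.2,0,1.5,0,0,0],[-1,-0.2,0,1.5,0,0,0]]' | grep -E "tcp|wrist"
python3 -m creep '[[-1,-0.2,0,1,0,0,0],[-1,-0.2,0,1,0,0,0],[-1,-0.2,0,1,0,0,0]]' | grep -E "tcp|wrist"
python3 slip.py 11 f
```

```text
tcp_pos: [0.462, 0.1631, 0.2383]
wrist_force: [-2.2, -0.6, 1.0]
tcp_pos: [0.4618, 0.1631, 0.2382]
wrist_force: [-5.6, -0.3, 8.9]
685 1122 med 1.0673195960776063
slip [ 8.5 -0.1 -0.2 -2.9] pitch tool -9.1 -40:24/27 -35:57/29 -30:86/31 -25:92/30 -20:60/28 -15:80/25 -10:118/29 -5:103/30 0:95/30 5:58/28 10:53/23 15:118/27 20:104/30 25:89/31 30:69/29 35:34/25 40:15/9 45:46/7 50:39/5 55:45/4 60:39/2 65:2/-1 M [-0.18  1.59 -0.03] F [-5.63 -0.33  8.86]
scoop origin, bin frame [-57.28 186.43   1.15]
```

The scoop is down on the mat, with its origin about (594,163) against a target of (595,163.5). I'll release and retreat.

```bash
python3 -m creep '[[-1,0,0,-0.6,0,0,0],[-1,0,0,-0.6,0,0,0],[0.2,0,0,-0.6,0,0,0],[0.2,0,0,-0.6,0,0,0],[0.2,0,0,-0.6,0,0,0],[0.2,0,0,-0.6,0,0,0],[0.2,0,0,-0.6,0,0,0],[0.2,0,0,-0.6,0,0,0]]' | grep -E "time|wrist|gripper"
python3 -m creep '[[0.2,0,0,0,0,0,0],[0.2,0,0,0,0,0,0],[0.2,0,0,-10,0,0,0],[0.2,0,0,-30,0,0,0],[0.2,0,0,-60,0,0,0],[0.2,0,0,-90,0,0,0],[0.2,0,0,-120,0,0,0],[0.2,0,0,-120,0,0,0]]' | grep -E "time|tcp|wrist|gripper"
python3 -m creep '[[0.2,-40,0,-40,0,0,0],[0.2,-60,-30,-80,0,0,0],[0.2,-60,-70,-80,0,0,0],[0.2,-60,-110,-80,0,0,0],[0.2,-60,-150,-80,0,0,0],[0.2,-60,-180,-80,0,0,0],[0.2,-60,-180,-80,0,0,0],[0.2,-60,-180,-80,0,0,0]]' | grep -E "time|tcp|wrist"
python3 - <<'E'
from icp import *
for n in("scene","top"):
    im,d=vision.capture(n); W=cloud(n,d); h=cv2.cvtColor(im,cv2.COLOR_RGB2HSV); save(n+"12.png",im)
    H,S,V,box=masks(W,h); green=(H>45)&(H<85)&(S>70)
    m=~green&((box(.5,.7,.08,.245,.012,.08)&(S<60)&(V<180))|((H<18)&(S>130)&box(.42,.56,.1,.26,.055,.12)))
    print(n,m.sum(),*fit(W[m],SC,[594,163,0,10]))
a=cv2.imread("pics/top12.png")[70:270,90:310]; b=cv2.imread("pics/scene12.png")[120:340,110:330]
cv2.imwrite("pics/v12.png",np.hstack([cv2.resize(a,(400,364)),cv2.resize(b,(364,364))]))
E
```

```text
time_s: 17.08
wrist_force: [0.1, -0.6, 1.5]
gripper_width: 0.569
gripper_force: 0.0
time_s: 17.75
tcp_pos: [0.4436, 0.164, 0.3621]
wrist_force: [1.0, 0.9, 0.1]
gripper_width: 0.6
gripper_force: 0.0
time_s: 18.42
tcp_pos: [0.371, 0.3452, 0.4245]
wrist_force: [-0.7, -1.0, -0.1]
scene 570 [588.5414 162.5501  -0.3826  13.8426] 0.6274902324985447
top 612 [592.8016 164.5992   0.0892  13.511 ] 1.4679716353704912
```

View pics/v12.png

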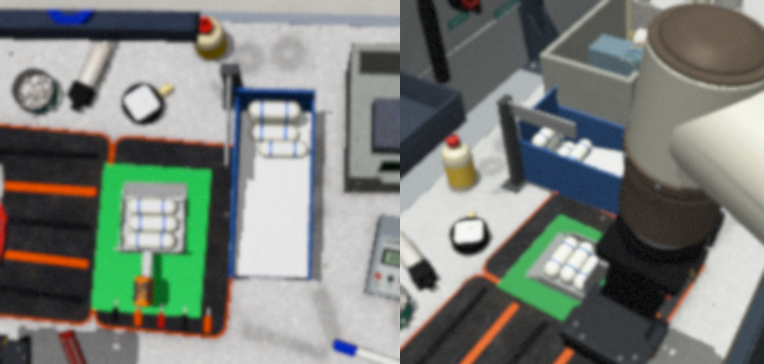

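The scoop stands in the middle of the green mat (about 153,220) with three rollers in one level row. The rest of the pile is in the bin, and the bystanders in view look untouched. Handing in.

```bash
python3 -c "
from station import r
print(r.finish_job())"
```

```text
the job is handed in; nothing more can be done
None
```

The scoop, filled with one level row of three rollers, is set down and released in the middle of the green mat (a few mm from the mark by camera); the plate struck the fourth roller back into the bin, and the job was handed in at about 18.5 s of the 58 s allowed.

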